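Set up the goldsmith's sorting flap

ROBOT

A 6-joint arm with a two-finger parallel gripper is mounted at the origin on the work surface. World frame = base frame: x ahead of the robot, y to its left, z up, the work surface at z = 0. Lengths are in m, angles in rad, forces in N, time in s.
With the tool pointing down it reaches from about 0.35 to 0.775 m from the base axis. Payload 7.3 kg.
Tool frame: the origin (TCP) lies at the very end of the fingers, on their centre line; the grasp point (between the pads) lies 19 mm behind it (robot.tcp_to_grasp is the distance from the TCP to the grasp point, in m); x points along the fingers, y is the direction in which the jaws open and shut, and the axes are right-handed (so a half turn about x gives the same grasp; the last joint's range is limited). The gripper opens to 92 mm and grips with 3 to 60 N. Pads are 19 mm wide; open, the fingers measure 130 mm over their backs; the gripper's body (75 mm by 190 mm) begins 47 mm behind the grasp point.
Start: joints at [1.083, 0.342, 1.524, -0, 1.275, -0.146], TCP at [0.176, 0.495, 0.227] pointing down, gripper open.
Joint ranges: [-2.53, 2.53], [-0.77, 2.02], [0.04, 2.7], [-1, 4.14], [0.28, 2.66], [-3.11, 3.11]. Speed limits (rad/s): [2.57, 2.57, 3.14, 3.14, 3.14, 3.14].

INTERFACE

Orientations are given as [roll, pitch, yaw] about the fixed x, y, z axes, in that order (R = Rz(yaw) Ry(pitch) Rx(roll)).
In Python, from cell import robot gives the robot as it stands.
- The arm moves only by the tool move_arm, never from a script. Its argument "increments" is a list of rows, each a list of 4 numbers: the shift along the tool's x, y, z normalised to -1 to 1, where 1 is 40 cm, then the turn about the tool's x normalised to -1 to 1, where 1 is 60 degrees. In form: [[dx, dy, dz, twist], ...]. A call has 1 to 5 rows; each row is the pose to reach, as a shift and turn from the pose commanded when the call began, along the tool's axes at that moment; what a row does not reach only later rows make up. A row lasts 1/8 s, in which the tool goes at most 62.5 mm and 10.7 degrees, less where a joint would pass 70% of its speed; a pose out of reach is approached as far as the arm can. A call with a number of a shift or a turn outside -1 to 1 is refused whole. A call with a gripper value outside its range is refused whole. "gripper" is the closure, from 0 (fully open) to 1 (shut), set as the call begins (left out, the last holds). The fingers move at their own pace and stop on an object; "squeeze" is the grip in N (left out, the last holds). Time passes only in rows, so rows that repeat a pose let the fingers close. It gives the time, the measured TCP pose, the force and the opening at its end, in the units of the state.
- robot.observe(): the state, without advancing time (a new reading comes with each control period).
- robot.read_camera(name): name is "scene" or "top"; returns the picture (480x640x3 uint8, red, green, blue); there is no depth.
- robot.camera_params(name): a dict with "fx", "fy", "cx", "cy" (pixels), "R" (3x3) and "t" (3): a world point X has camera coordinates R X + t. Camera axes: x right, y down, z forward; pixel columns grow to the right and rows downward; lengths in m; the calibration is good to about 2 mm. A picture is of the moment at which its call begins. camera_params takes no time and is no camera call.
- robot.hand_in(): hands the job in, once; it reports no verdict.
The state is a dict: "time": time; "qpos": joint angles; "qvel": joint speeds; "joint_efforts": joint torques, N m; "tool_pos": TCP position; "tool_rot": TCP orientation; "contact_force": force on the tool from outside, world axes, zero at the start; "torque": the same for the moment, N m; "opening": finger opening in m.
Only numpy, scipy, OpenCV 4.12 (cv2) and the standard library are available. Lean on these libraries where they do the work, as an engineer would, in place of code of your own. Each camera call takes 0.05 s, during which the arm holds its last target.

TASK

Get the little bench chest ready for sorting stones: pull both slide-out flap supports (the pale wooden runners with flat brass pulls at the two sides) all the way out, and only then take the dark drop-front flap by its brass tab and lower it gently until it rests level on both of them. Leave the drawer between the supports shut, and keep the jar standing.

Things in the scene. Friction and masses are not known exactly. Their poses are not given: they have to be found in the camera images.
- chest: the wooden bench chest, fixed to the bench, 155 deep x 300 wide x 215 mm high. Origin on the table surface below the middle of its front face; at yaw 0 its x axis points from the front face into the chest (away from the robot), y to the robot's left, z up. The flap's hinge line runs along the chest's y exactly 100 mm above the origin. The lower 100 mm is a closed base; the drawer and both supports slide out of its front along the chest's -x.
- left_support (a joint): slide of the left support (chest y = +125 mm): a pale wooden runner 24 wide x 24 mm high, its top 1 mm under hinge height. Value in m: 0 pushed in, 0.100 at its stop fully out along the chest's -x; may start up to 20 mm out. Slides with about 2 N and stays where left; its stop is rigid.
- right_support (a joint): slide of the right support (chest y = -125 mm), otherwise like the left one.
- left_pull (a point): grip point of the left support's brass pull, 71 mm above the table: a flat upright plate 12 mm thick (chest y), 20 mm high and 46 mm long along chest x, standing straight out from the runner's end below its top, with a 22 mm wide, 6 mm thick head at its front end. The point is the plate's middle height, 34 mm ahead of the runner's end, 15 mm behind the head's centre.
- right_pull (a point): the same grip point of the right support's pull.
- flap (a joint): hinge of the dark wooden flap (300 wide, 130 long, 12 mm thick, 0.55 kg). In rad: 0 shut, leaning back 0.436 (25 degrees) from upright; 0.436 upright; 2.007 level on the supports; starts up to 0.12 open. Unsupported it sags below level. Damped hinge (0.35 N m s/rad, friction 0.23 N m): shut or near upright it stays where it is left; well beyond upright it sinks slowly by itself.
- flap_tab (a point): grip point of the brass tab in the middle of the flap's free edge: a plate 24 mm wide (along the hinge), 8 mm thick, standing 45 mm out from the free edge in the flap's plane. The point is 28 mm beyond the edge in mid-thickness, 158 mm from the hinge line; it points up when the flap is shut and towards the robot when it is level. Pinched across its 24 mm width it can turn between the fingers.
- drawer (a joint): slide of the shallow dark drawer between the supports (chest y = 0), with a round steel knob 22 mm across and 34 mm out from the face, 50 mm above the table; to be left alone. Value in m: 0 shut, 0.100 fully out; it starts shut.
- jar: amber glass jar with a white lid, 60 mm across, 65 mm high, standing loose beside the chest; origin in the middle of its underside, z axis up; to be left standing.
Things that resemble listed ones, but are neither listed nor needed, are in the scene too. Of the things like the jar, leave any that is purple or red; of the rest the smaller one is meant.

How it is judged:
On the way, in this order (a step that is already met when the one before it is completed fails the run):
1. both supports are pulled all the way out (within 15 mm of the stop) while the flap is still up (value of joint each of left_support, right_support above 0.085 m and value of joint flap below 1 rad), for 0.2 s.
2. the flap is lowered level (value of joint flap above 1.89 rad and value of joint each of left_support, right_support above 0.085 m), for 0.2 s.
At the end, for the whole second after the job is handed in: both supports out to within 15 mm of their stops, the flap at rest on them within about 6.5 degrees of level, the drawer shut to within 15 mm, the jar upright (all of step 2 and value of joint flap below 2.12 rad and velocity of joint flap below 0.1 rad/s and value of joint drawer below 0.015 m and angle between jar's own z axis and vertical below 0.3 rad); the robot touches nothing.
It fails at once if the flap is lowered (more than 57 degrees open) before both supports are out (value of joint flap above 1 rad and value of joint any of left_support, right_support below 0.075 m).
It fails at once if the flap is slammed down (faster than 2.5 rad/s) (value of joint flap above 1 rad and velocity of joint flap above 2.5 rad/s).
It fails at once if the drawer is pulled open more than 15 mm (value of joint drawer above 0.015 m).
It fails at once if the jar is tipped over (angle between jar's own z axis and vertical above 0.6 rad).
It also fails if it takes over 58 s, if anything falls off the work surface, if the arm or the gripper's body presses on something with over 40 N, if the wrist force passes 120 N, or if a joint passes its speed limit or range.

## Working session

There is one attempt and no reset: what is moved stays moved. The work goes in short steps, Python scripts to look and compute and a tool call to move; the robot and the scene stay as the last step left them, time stands still between calls to the robot, and variables do not carry over. Pictures are saved under pics/ and viewed, and the job is handed in when it is done.

Besides the shell and the picture viewer there is one more tool, called after "Call:" as name([rows], argument=value, ...), one row to a line, values as JSON. move_arm: Moves the arm, as the interface text tells. Its arguments: {"type":"object","properties":{"increments":{"type":"array","items":{"type":"array","items":{"type":"number"}}},"gripper":{"type":"number"},"squeeze":{"type":"number"}},"required":["increments"]}

```bash
ls; mkdir -p pics
python3 - <<'E'
from cell import robot
import cv2
for n in("scene","top"):
    im=robot.read_camera(n); cv2.imwrite(f"pics/{n}0.png",im[:,:,::-1]); p=robot.camera_params(n); print(n,p)
print(robot.observe())
E
```

```text
pics
scene {'fx': 538.9614184438245, 'fy': 538.9614184438245, 'cx': 314.52693014311876, 'cy': 235.2728046413343, 'R': array([[ 0.88931901, -0.4572368 , -0.00679769],
       [-0.35046141, -0.67194275, -0.65243371],
       [ 0.29374905,  0.58260402, -0.75781531]]), 't': array([-0.50566827,  0.32451191,  1.06601653])}
top {'fx': 542.2635921630375, 'fy': 542.2635921630375, 'cx': 313.2153425239697, 'cy': 249.90323676927053, 'R': array([[ 5.41301442e-03, -9.99984929e-01,  9.16781354e-04],
       [-9.88230621e-01, -5.48954030e-03, -1.52872836e-01],
       [ 1.52875565e-01, -7.84885396e-05, -9.88245443e-01]]), 't': array([0.02304903, 0.63761977, 1.35091657])}
{'time': 0.1, 'qpos': array([ 1.08300417e+00,  3.42674918e-01,  1.52490120e+00,  6.01004071e-06,
        1.27540759e+00, -1.45979224e-01]), 'qvel': array([-0.00115791, -0.00155281, -0.00430537,  0.00080201,  0.00047949,
        0.00106174]), 'joint_efforts': array([ 1.62165838e-03, -4.32005560e+01, -2.44694889e+01,  7.18976394e-02,
        5.26183995e-02, -5.27285795e-05]), 'tool_pos': array([0.17577611, 0.49432185, 0.22611019]), 'tool_rot': array([-1.72090716,  1.56940527, -2.06272185]), 'contact_force': array([ 1.36296256, -0.76540411,  1.02065456]), 'torque': array([ 0.01476518, -0.02908152,  0.01809152]), 'opening': 0.09190478132470632}
```

View pics/scene0.png

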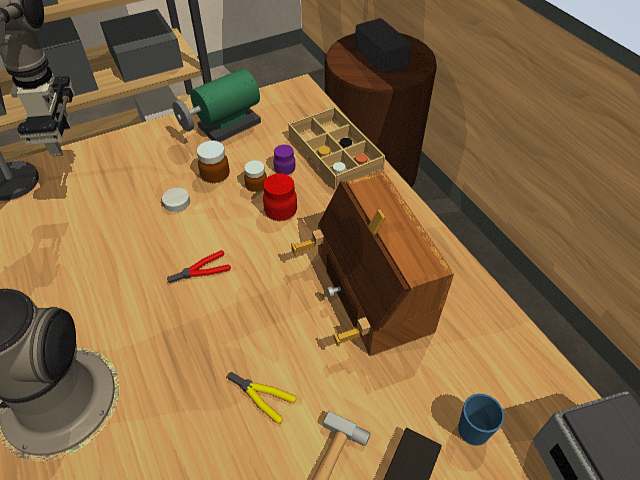

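View pics/top0.png

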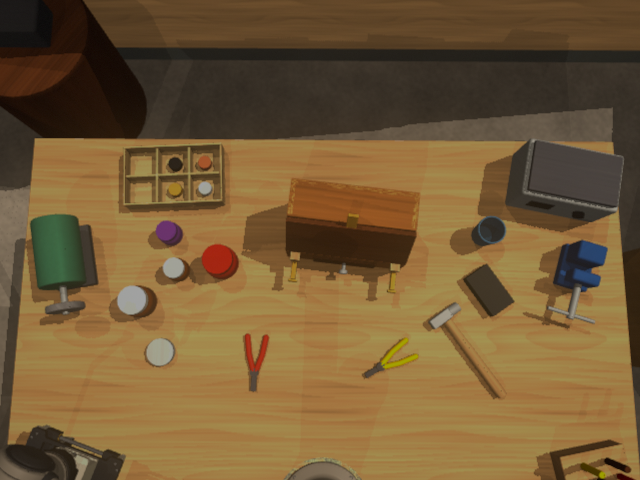

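Run:
```python
import cv2
a=cv2.imread("pics/scene0.png")[165:365,270:470]; b=cv2.imread("pics/top0.png")[170:310,270:430]
cv2.imwrite("pics/s0c.png",cv2.resize(a,(600,600),interpolation=2)); cv2.imwrite("pics/t0c.png",cv2.resize(b,(640,560),interpolation=2))
```

```text
(no output)
```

View pics/s0c.png

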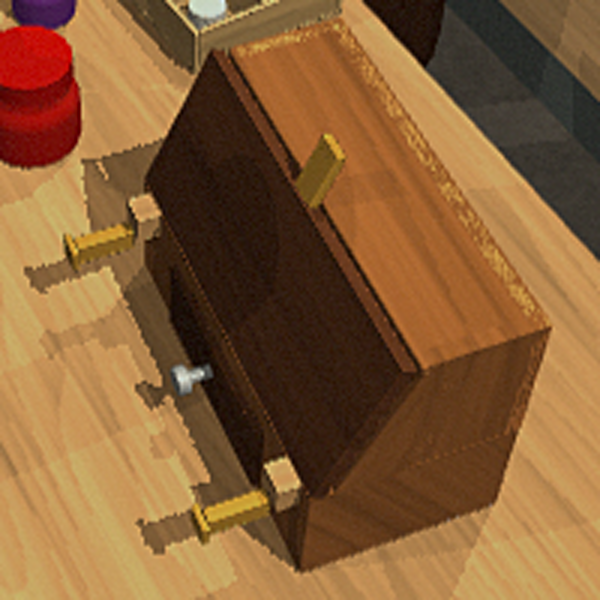

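View pics/t0c.png

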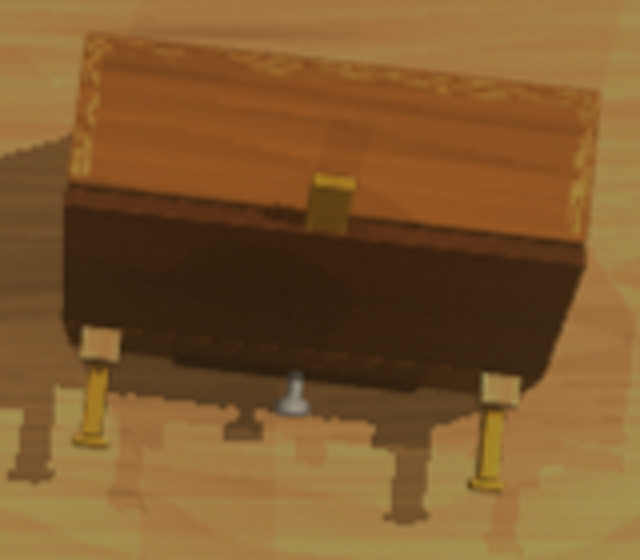

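```bash
cat > fit.py <<'E'
import numpy as np
from cell import robot
from scipy.optimize import least_squares
P={n:robot.camera_params(n) for n in("scene","top")}
def proj(n,X):
    p=P[n];c=p["R"]@X+p["t"];return np.array([p["fx"]*c[0]/c[2]+p["cx"],p["fy"]*c[1]/c[2]+p["cy"]])
def world(q,c):
    x,y,a=q[:3];return np.array([x+np.cos(a)*c[0]-np.sin(a)*c[1],y+np.sin(a)*c[0]+np.cos(a)*c[1],c[2]])
def tab(q,d,off=0): # angle from upright
    t=q[5]-0.436
    return [-d*np.sin(t),off,.1+d*np.cos(t)]
E
cat > f1.py <<'E'
from fit import *
S=lambda u,v:(270+u/3,165+v/3)
T=lambda u,v:(270+u/4,170+v/4)
obs=[("top",lambda q:[.155,.15,.215],T(87,33)),("top",lambda q:[.155,-.15,.215],T(598,90)),
("top",lambda q:[-q[3]-.049,.125,.081],T(91,438)),("top",lambda q:[-q[4]-.049,-.125,.081],T(486,484)),
("top",lambda q:[-.034,0,.055],T(293,408)),("top",lambda q:tab(q,.175),T(333,180)),
("scene",lambda q:[-q[3]-.052,.125,.071],S(72,250)),("scene",lambda q:[-q[4]-.052,-.125,.071],S(200,522)),
("scene",lambda q:[-.034,0,.05],S(182,379)),("scene",lambda q:[0,-.15,0],S(302,571)),("scene",lambda q:[.155,-.15,0],S(497,505)),
("scene",lambda q:[.155,-.15,.215],S(549,327)),("scene",lambda q:[.155,.15,.215],S(340,22)),("scene",lambda q:tab(q,.175),S(335,144))]
f=lambda q:np.concatenate([proj(n,world(q,np.array(c(q))))-o for n,c,o in obs])
r=least_squares(f,[.55,-.06,0,.01,.01,.05],loss="soft_l1");q=r.x
print(q.round(4));print(f(q).reshape(-1,2).round(1).tolist())
np.save("q.npy",q)
print("L",world(q,[-q[3]-.034,.125,.071]),"R",world(q,[-q[4]-.034,-.125,.071]),"tab",world(q,tab(q,.158)))
from scipy.spatial.transform import Rotation as Ro
o=robot.observe();print(Ro.from_euler("xyz",o["tool_rot"]).as_matrix().round(3))
E
python3 f1.py
```

```text
[ 0.6107 -0.0534 -0.1119  0.017   0.0154  0.0023]
[[-0.5, -0.7], [0.7, -0.3], [-0.3, -0.7], [0.5, -1.1], [-0.3, 1.2], [0.0, -0.0], [-0.4, 0.4], [-0.6, 0.6], [-2.4, 0.7], [-0.9, 1.1], [-0.1, -0.3], [1.6, -0.9], [0.7, -2.1], [-0.0, 0.1]]
L [0.57401168 0.07652218 0.071     ] R [ 0.54765609 -0.17208973  0.071     ] tab [ 0.67666562 -0.06080463  0.24337326]
[[-0.001  0.335  0.942]
 [-0.001  0.942 -0.335]
 [-1.    -0.001 -0.   ]]
```

Call:
move_arm([
  [0, -0.325, 0.644, -0.22],
  [0, -0.325, 0.644, -0.22],
  [0, -0.325, 0.644, -0.22],
  [0, -0.325, 0.644, -0.22],
  [0, -0.325, 0.644, -0.22],
], gripper=0.4)

```text
time: 0.72
tool_pos: [0.3764, 0.2838, 0.2265]
tool_rot: [-2.06, 1.57, -2.173]
contact_force: [-0.1, 1.2, 0.2]
opening: 0.0553
```

```bash
cat > g.py <<'E'
import sys
from fit import *
from scipy.spatial.transform import Rotation as Ro
q=np.load("q.npy")
def go(X,yaw=None):
    yaw=q[2] if yaw is None else yaw
    o=robot.observe();R=Ro.from_euler("xyz",o["tool_rot"]).as_matrix()
    d=R.T@(np.array(X)-o["tool_pos"])
    y=R[:,1];cur=np.arctan2(-y[0],y[1]);tw=-np.degrees(yaw-cur)
    print("target",np.round(X,4),"pos",o["tool_pos"].round(4),"yawerr",round(tw,2),"F",o["contact_force"].round(1),"open",round(o["opening"],4),"t",o["time"],"q6",o["qpos"][5].round(2))
    print("inc",(d/.4).round(4),round(tw/60,4),"len",np.linalg.norm(d).round(4))
E
python3 -c "
from g import *
go(world(q,[-q[3]-.035,.125,.15]))"
```

```text
target [0.573  0.0766 0.15  ] pos [0.3764 0.2838 0.2265] yawerr -0.05 F [-0.1  1.2  0.2] open 0.0553 t 0.725 q6 -0.97
inc [ 0.1914 -0.4591  0.5469] -0.0009 len 0.2957
```

Call:
move_arm([
  [0.05, -0.459, 0.547, -0.001],
  [0.1, -0.459, 0.547, -0.001],
  [0.191, -0.459, 0.547, -0.001],
  [0.191, -0.459, 0.547, -0.001],
  [0.191, -0.459, 0.547, -0.001],
], gripper=0.4)

```text
time: 1.35
tool_pos: [0.573, 0.077, 0.1488]
tool_rot: [-3.042, 1.569, 3.13]
contact_force: [0.0, 0.1, 0.9]
opening: 0.0551
```

```bash
python3 -c "
from g import *
go(world(q,[-q[3]-.035,.125,.052]))
import cv2
for n in('scene','top'):
    cv2.imwrite(f'pics/{n}1.png',robot.read_camera(n)[:,:,::-1])
a=cv2.imread('pics/scene1.png')[130:380,200:500]
cv2.imwrite('pics/s1c.png',cv2.resize(a,(720,600),interpolation=2))
"
```

```text
target [0.573  0.0766 0.052 ] pos [0.573  0.077  0.1488] yawerr 0.02 F [0.  0.1 0.9] open 0.0551 t 1.35 q6 -1.46
inc [ 0.2421 -0.0008  0.0005] 0.0003 len 0.0968
```

View pics/s1c.png

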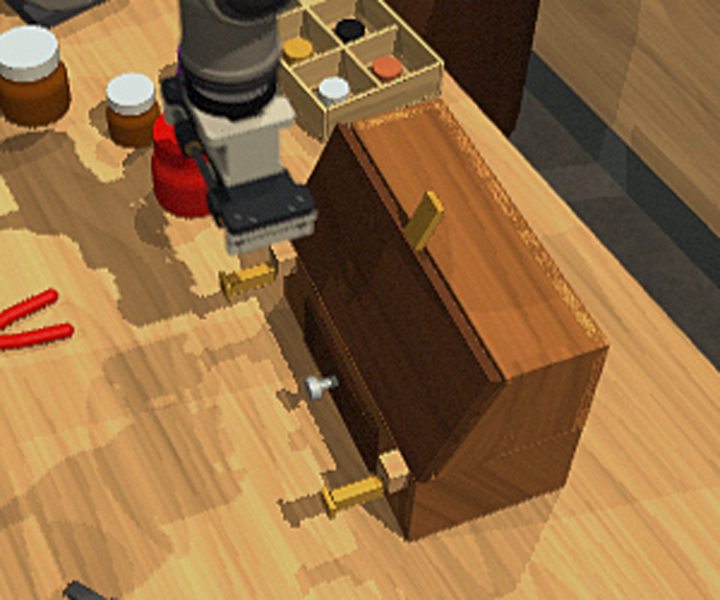

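Call:
move_arm([
  [0.12, 0, 0, 0],
  [0.243, 0, 0, 0],
  [0.243, 0, 0, 0],
  [0.243, 0, 0, 0],
])

```text
time: 1.95
tool_pos: [0.573, 0.0795, 0.0549]
tool_rot: [0.192, 1.569, 0.082]
contact_force: [-0.9, -0.6, 0.5]
opening: 0.0549
```

Call:
move_arm([
  [0, 0, 0, 0],
  [0, 0, 0, 0],
  [0, 0, 0, 0],
  [0, 0, 0, 0],
], gripper=1, squeeze=25)

```text
time: 2.45
tool_pos: [0.5722, 0.079, 0.0534]
tool_rot: [0.313, 1.57, 0.202]
contact_force: [0.8, 0.8, -0.1]
opening: 0.0197
```

Call:
move_arm([
  [0, 0, 0, 0],
  [0, 0, 0, 0],
  [0, 0, 0, 0],
])

```text
time: 2.82
tool_pos: [0.572, 0.0776, 0.0532]
tool_rot: [-1.757, 1.569, -1.868]
contact_force: [-1.5, -6.2, 2.5]
opening: 0.0118
```

```bash
python3 -c "
from g import *
go(world(q,[-q[3]-.035-.086,.125,.052]))
"
```

```text
target [0.4876 0.0862 0.052 ] pos [0.572  0.0776 0.0532] yawerr 0.09 F [-1.5 -6.2  2.5] open 0.0118 t 2.825 q6 -1.46
inc [ 0.0031 -0.0017 -0.2121] 0.0015 len 0.0849
```

Call:
move_arm([
  [0, 0, -0.04, 0],
  [0, 0, -0.09, 0],
  [0, 0, -0.14, 0],
  [0, 0, -0.185, 0],
  [0, 0, -0.2, 0],
])

```text
time: 3.45
tool_pos: [0.492, 0.0866, 0.0532]
tool_rot: [-1.479, 1.569, -1.589]
contact_force: [-0.0, -8.3, -1.8]
opening: 0.0118
```

Call:
move_arm([
  [0, 0, -0.004, 0],
  [0, 0, -0.008, 0],
  [0, 0, -0.01, 0],
])

```text
time: 3.82
tool_pos: [0.4889, 0.0869, 0.0532]
tool_rot: [-1.18, 1.569, -1.291]
contact_force: [0.5, -7.6, 0.1]
opening: 0.0116
```

```bash
python3 -c "
from g import *
go(world(q,[-.135,.125,.052]))
"
```

```text
target [0.4905 0.0859 0.052 ] pos [0.4889 0.0869 0.0532] yawerr 0.1 F [ 0.5 -7.6  0.1] open 0.0116 t 3.825 q6 -1.44
inc [ 0.0031 -0.0021  0.0041] 0.0017 len 0.0022
```

Call:
move_arm([
  [0, 0, -0.005, 0],
  [0, 0, -0.01, 0],
  [0, 0, -0.01, 0],
])

```text
time: 4.2
tool_pos: [0.4883, 0.087, 0.0533]
tool_rot: [-0.166, 1.563, -0.276]
contact_force: [11.9, -9.0, -9.6]
opening: 0.0121
```

Call:
move_arm([
  [0, 0, 0.008, 0],
  [0, 0, 0.008, 0],
  [0, 0, 0.008, 0],
  [0, 0, 0.008, 0],
], gripper=0.4)

```text
time: 4.7
tool_pos: [0.4876, 0.0886, 0.0531]
tool_rot: [2.735, 1.571, 2.625]
contact_force: [0.7, -0.2, 0.5]
opening: 0.0473
```

Call:
move_arm([
  [-0.1, 0, 0, 0],
  [-0.22, 0, 0, 0],
  [-0.22, 0, 0, 0],
])

```text
time: 5.08
tool_pos: [0.49, 0.0886, 0.1445]
tool_rot: [0.154, 1.563, 0.044]
contact_force: [0.0, 0.3, -0.8]
opening: 0.0555
```

```bash
python3 -c "
from g import *
go(world(q,[-q[4]-.035,-.125,.14]))
import cv2
cv2.imwrite('pics/scene2.png',robot.read_camera('scene')[:,:,::-1])
a=cv2.imread('pics/scene2.png')[130:380,200:500]
cv2.imwrite('pics/s2c.png',cv2.resize(a,(720,600),interpolation=2))
"
```

```text
target [ 0.5467 -0.172   0.14  ] pos [0.49   0.0886 0.1445] yawerr 0.11 F [ 0.   0.3 -0.8] open 0.0555 t 5.075 q6 -1.44
inc [ 0.0122 -0.632   0.2124] 0.0018 len 0.2667
```

View pics/s2c.png

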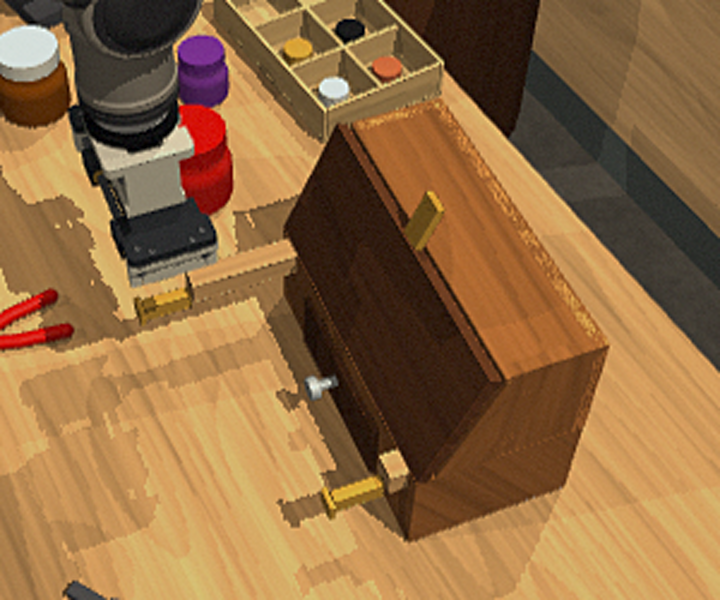

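The left support is fully out: its pull is now at crop (165,303) under the gripper. The right pull is still in at (355,493). Next I'll move across to the right pull.

Call:
move_arm([
  [0, -0.15, 0.0, 0.002],
  [0, -0.3, 0.05, 0.002],
  [0, -0.45, 0.12, 0.002],
  [0.012, -0.6, 0.2, 0.002],
  [0.012, -0.632, 0.213, 0.002],
])

```text
time: 5.75
tool_pos: [0.5444, -0.1752, 0.1341]
tool_rot: [2.912, 1.568, 2.797]
contact_force: [0.4, 0.6, -1.6]
opening: 0.0552
```

```bash
python3 -c "
from g import *
go(world(q,[-q[4]-.035,-.125,.052]))"
```

```text
target [ 0.5467 -0.172   0.052 ] pos [ 0.5444 -0.1752  0.1341] yawerr -0.2 F [ 0.4  0.6 -1.6] open 0.0552 t 5.75 q6 -1.9
inc [0.2052 0.0086 0.0051] -0.0033 len 0.0822
```

Call:
move_arm([
  [0.0, 0.003, 0.002, 0],
  [0.11, 0.003, 0.002, 0],
  [0.217, 0.003, 0.002, 0],
  [0.217, 0.003, 0.002, 0],
  [0.217, 0.003, 0.002, 0],
])

```text
time: 6.38
tool_pos: [0.5461, -0.1705, 0.0506]
tool_rot: [-0.109, 1.57, -0.221]
contact_force: [-0.2, -0.4, 0.9]
opening: 0.0548
```

```bash
python3 -c "
from g import *
go(world(q,[-q[4]-.035,-.125,.052]))"
```

```text
target [ 0.5467 -0.172   0.052 ] pos [ 0.5461 -0.1705  0.0506] yawerr 0.02 F [-0.2 -0.4  0.9] open 0.0548 t 6.375 q6 -1.9
inc [-0.0035 -0.0034  0.0017] 0.0004 len 0.0021
```

Call:
move_arm([
  [0, -0.003, 0, 0],
  [0, -0.003, 0, 0],
  [0, -0.003, 0, 0],
  [0, -0.003, 0, 0],
  [0, -0.003, 0, 0],
], gripper=1)

```text
time: 7.0
tool_pos: [0.5455, -0.1711, 0.0496]
tool_rot: [1.668, 1.568, 1.555]
contact_force: [0.4, 2.6, 1.2]
opening: 0.012
```

Call:
move_arm([
  [0, 0, 0, 0],
  [0, 0, 0, 0],
])

```text
time: 7.25
tool_pos: [0.5455, -0.1711, 0.0496]
tool_rot: [1.736, 1.569, 1.623]
contact_force: [0.1, 5.6, 2.5]
opening: 0.0118
```

Call:
move_arm([
  [0, 0, -0.04, 0],
  [0, 0, -0.09, 0],
  [0, 0, -0.14, 0],
  [0, 0, -0.185, 0],
  [0, 0, -0.205, 0],
])

```text
time: 7.88
tool_pos: [0.4635, -0.1619, 0.0496]
tool_rot: [1.661, 1.569, 1.548]
contact_force: [2.2, 6.5, 0.0]
opening: 0.0117
```

Call:
move_arm([
  [0, 0, -0.005, 0],
  [0, 0, -0.01, 0],
  [0, 0, -0.012, 0],
])

```text
time: 8.25
tool_pos: [0.4602, -0.1615, 0.0496]
tool_rot: [0.754, 1.568, 0.641]
contact_force: [6.8, 8.0, -2.1]
opening: 0.0121
```

Call:
move_arm([
  [0, 0, -0.004, 0],
  [0, 0, -0.008, 0],
  [0, 0, -0.008, 0],
])

```text
time: 8.62
tool_pos: [0.4602, -0.1616, 0.0497]
tool_rot: [0.116, 1.563, 0.002]
contact_force: [17.3, 9.1, -10.1]
opening: 0.0121
```

Call:
move_arm([
  [0, 0, 0.01, 0],
  [0, 0, 0.01, 0],
  [0, 0, 0.01, 0],
  [0, 0, 0.01, 0],
], gripper=0.4)

```text
time: 9.12
tool_pos: [0.4598, -0.1628, 0.0495]
tool_rot: [2.721, 1.571, 2.609]
contact_force: [-0.2, -0.1, 0.8]
opening: 0.047
```

Call:
move_arm([
  [-0.14, 0, 0, 0],
  [-0.28, 0, 0, 0],
  [-0.42, 0, 0, 0],
  [-0.56, 0, 0, 0],
  [-0.6, 0, 0, 0],
])

```text
time: 9.75
tool_pos: [0.4609, -0.1633, 0.2935]
tool_rot: [-0.387, 1.564, -0.499]
contact_force: [0.6, -0.1, -0.9]
opening: 0.0551
```

```bash
python3 -c "
from g import *
X=world(q,tab(q,.158)); X[2]=.3
go(X)
import cv2
cv2.imwrite('pics/scene3.png',robot.read_camera('scene')[:,:,::-1])
a=cv2.imread('pics/scene3.png')[130:380,200:500]
cv2.imwrite('pics/s3c.png',cv2.resize(a,(720,600),interpolation=2))
"
```

```text
target [ 0.6767 -0.0608  0.3   ] pos [ 0.4609 -0.1633  0.2935] yawerr -0.04 F [ 0.6 -0.1 -0.9] open 0.0551 t 9.75 q6 -1.96
inc [-0.0139  0.3153  0.5074] -0.0007 len 0.239
```

View pics/s3c.png

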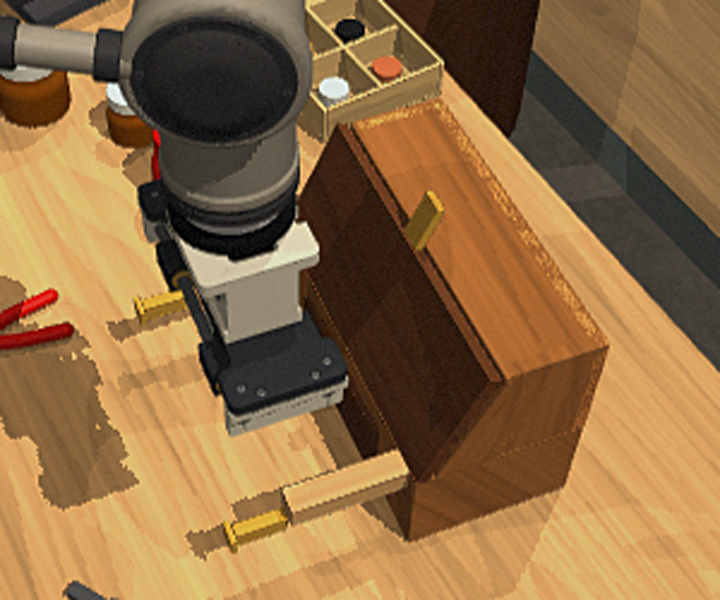

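Call:
move_arm([
  [-0.014, 0.08, 0.12, 0],
  [-0.014, 0.16, 0.25, 0],
  [-0.014, 0.24, 0.38, 0],
  [-0.014, 0.315, 0.507, 0],
  [-0.014, 0.315, 0.507, 0],
])

```text
time: 10.42
tool_pos: [0.6777, -0.0581, 0.29]
tool_rot: [2.946, 1.565, 2.836]
contact_force: [-0.2, 0.0, -0.1]
opening: 0.0552
```

```bash
python3 -c "
from g import *
X=world(q,tab(q,.16)); X[2]-=.018
go(X)
import cv2
for n in('scene','top'):
    cv2.imwrite(f'pics/{n}4.png',robot.read_camera(n)[:,:,::-1])
a=cv2.imread('pics/scene4.png')[130:330,270:470]
b=cv2.imread('pics/top4.png')[170:310,270:430]
cv2.imwrite('pics/s4c.png',cv2.resize(a,(600,600),interpolation=2))
cv2.imwrite('pics/t4c.png',cv2.resize(b,(640,560),interpolation=2))
"
```

```text
target [ 0.6775 -0.0609  0.2272] pos [ 0.6777 -0.0581  0.29  ] yawerr 0.15 F [-0.2  0.  -0.1] open 0.0552 t 10.425 q6 -1.66
inc [ 0.1571 -0.0072  0.001 ] 0.0025 len 0.0629
```

View pics/s4c.png

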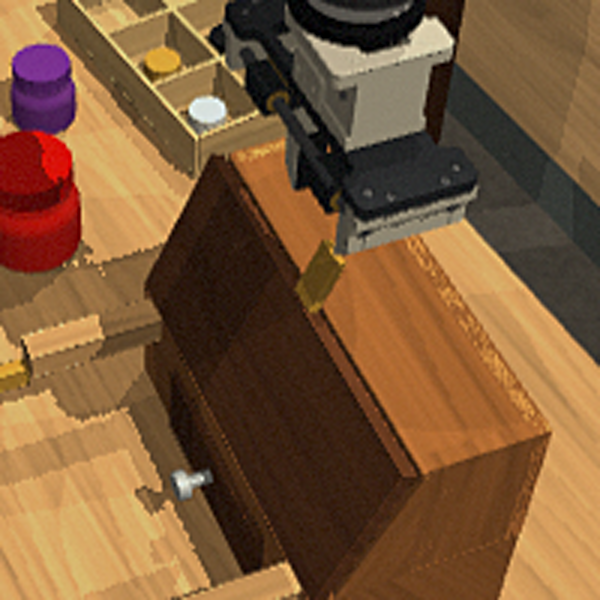

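Call:
move_arm([
  [0.05, -0.005, 0.001, 0.001],
  [0.1, -0.005, 0.001, 0.001],
  [0.15, -0.005, 0.001, 0.001],
  [0.15, -0.005, 0.001, 0.001],
])

```text
time: 11.02
tool_pos: [0.674, -0.0631, 0.2345]
tool_rot: [3.099, 1.568, 2.985]
contact_force: [0.1, 1.2, 0.5]
opening: 0.0552
```

```bash
python3 -c "
from g import *
X=world(q,tab(q,.16)); X[2]-=.018
go(X)"
```

```text
target [ 0.6775 -0.0609  0.2272] pos [ 0.674  -0.0631  0.2345] yawerr -0.17 F [0.1 1.2 0.5] open 0.0552 t 11.025 q6 -1.66
inc [0.0183 0.0066 0.0082] -0.0029 len 0.0085
```

Call:
move_arm([
  [0.015, 0.004, 0.006, 0],
  [0.015, 0.004, 0.006, 0],
  [0.015, 0.004, 0.006, 0],
])

```text
time: 11.4
tool_pos: [0.6786, -0.061, 0.2297]
tool_rot: [-0.037, 1.57, -0.15]
contact_force: [0.2, 0.8, -0.5]
opening: 0.0548
```

```bash
python3 -c "
from g import *
X=world(q,tab(q,.16)); X[2]-=.018
go(X)"
```

```text
target [ 0.6775 -0.0609  0.2272] pos [ 0.6786 -0.061   0.2297] yawerr -0.09 F [ 0.2  0.8 -0.5] open 0.0548 t 11.4 q6 -1.66
inc [ 0.0064  0.0001 -0.0027] -0.0015 len 0.0028
```

Call:
move_arm([
  [0.004, 0, -0.002, 0],
  [0.004, 0, -0.002, 0],
  [0.004, 0, -0.002, 0],
  [0.004, 0, -0.002, 0],
  [0.004, 0, -0.002, 0],
], gripper=1, squeeze=15)

```text
time: 12.02
tool_pos: [0.6777, -0.0602, 0.2275]
tool_rot: [1.49, 1.57, 1.377]
contact_force: [0.7, 3.7, 1.0]
opening: 0.0238
```

```bash
python3 -c "
from g import *
o=robot.observe()
X0=o['tool_pos']; c=np.cos(q[2]);s=np.sin(q[2]);d=X0[:2]-q[:2]
cx=c*d[0]+s*d[1];cz=X0[2]+.019-.1
r=np.hypot(cx,cz);a=np.arctan2(cx,cz);print('force',o['contact_force'],o['opening'],'r',r,'ang',.436-a)
th0=.436-a
# steps: table of (flap angle, dx(down), dz(chest x)) from start
for th in np.arange(th0,2.01,.1):
    t=th-.436
    print(round(th,2),'down',round((cz-r*np.cos(t))/.4,3),'z',round((-r*np.sin(t)-cx)/.4,3))
"
```

```text
force [0.73461518 3.7451019  0.97187636] 0.023751267660119237 r 0.16126368027284652 ang 0.005176164293687224
0.01 down 0.0 z 0.0
0.11 down -0.015 z -0.037
0.21 down -0.026 z -0.076
0.31 down -0.033 z -0.116
0.41 down -0.037 z -0.156
0.51 down -0.036 z -0.196
0.61 down -0.031 z -0.236
0.71 down -0.022 z -0.276
0.81 down -0.01 z -0.314
0.91 down 0.007 z -0.351
1.01 down 0.027 z -0.386
1.11 down 0.05 z -0.418
1.21 down 0.077 z -0.449
1.31 down 0.106 z -0.476
1.41 down 0.138 z -0.501
1.51 down 0.172 z -0.522
1.61 down 0.209 z -0.539
1.71 down 0.247 z -0.553
1.81 down 0.286 z -0.563
1.91 down 0.325 z -0.569
2.01 down 0.366 z -0.572
```

Call:
move_arm([
  [-0.015, 0, -0.037, 0],
  [-0.026, 0, -0.076, 0],
  [-0.033, 0, -0.116, 0],
  [-0.037, 0, -0.156, 0],
  [-0.036, 0, -0.196, 0],
])

```text
time: 12.65
tool_pos: [0.6009, -0.0515, 0.243]
tool_rot: [0.166, 1.566, 0.053]
contact_force: [4.7, 3.5, 2.0]
opening: 0.0238
```

```bash
cat > st.py <<'E'
from g import *
o=robot.observe()
X0=o['tool_pos']; c=np.cos(q[2]);s=np.sin(q[2]);d=X0[:2]-q[:2]
cx=c*d[0]+s*d[1];cz=X0[2]+.019-.1
r=np.hypot(cx,cz);a=np.arctan2(cx,cz);print('force',o['contact_force'].round(1),o['opening'].round(4),'r',r.round(4),'ang',(.436-a).round(3),"chest y",(-s*d[0]+c*d[1]).round(4))
E
python3 st.py
```

```text
Traceback (most recent call last):
  File "st.py", line 5, in <module>
    r=np.hypot(cx,cz);a=np.arctan2(cx,cz);print('force',o['contact_force'].round(1),o['opening'].round(4),'r',r.round(4),'ang',(.436-a).round(3),"chest y",(-s*d[0]+c*d[1]).round(4))
                                                                                    ^^^^^^^^^^^^^^^^^^
AttributeError: 'float' object has no attribute 'round'
```

Call:
move_arm([
  [0.005, 0, -0.04, 0],
  [0.014, 0, -0.08, 0],
  [0.026, 0, -0.118, 0],
  [0.043, 0, -0.155, 0],
  [0.063, 0, -0.19, 0],
])

```text
time: 13.28
tool_pos: [0.5246, -0.043, 0.2189]
tool_rot: [0.109, 1.566, -0.005]
contact_force: [-2.4, 3.6, 9.0]
opening: 0.0237
```

```bash
sed -i "s/o\['opening'\].round(4)/o['opening']/" st.py; python3 st.py
```

```text
force [-2.4  3.6  9. ] 0.02374546953596189 r 0.1628 ang 0.997 chest y 0.0007
```

Call:
move_arm([
  [0.023, 0, -0.032, 0],
  [0.05, 0, -0.063, 0],
  [0.079, 0, -0.09, 0],
  [0.111, 0, -0.115, 0],
  [0.145, 0, -0.136, 0],
])

```text
time: 13.9
tool_pos: [0.4683, -0.0366, 0.1589]
tool_rot: [2.942, 1.568, 2.828]
contact_force: [-5.4, 3.4, 5.2]
opening: 0.0238
```

```bash
python3 st.py; python3 -c "
from cell import robot
import cv2
cv2.imwrite('pics/scene5.png',robot.read_camera('scene')[:,:,::-1])
a=cv2.imread('pics/scene5.png')[130:380,200:500]
cv2.imwrite('pics/s5c.png',cv2.resize(a,(720,600),interpolation=2))"
```

```text
force [-5.4  3.4  5.2] 0.023805757924269363 r 0.1632 ang 1.509 chest y 0.0007
```

View pics/s5c.png

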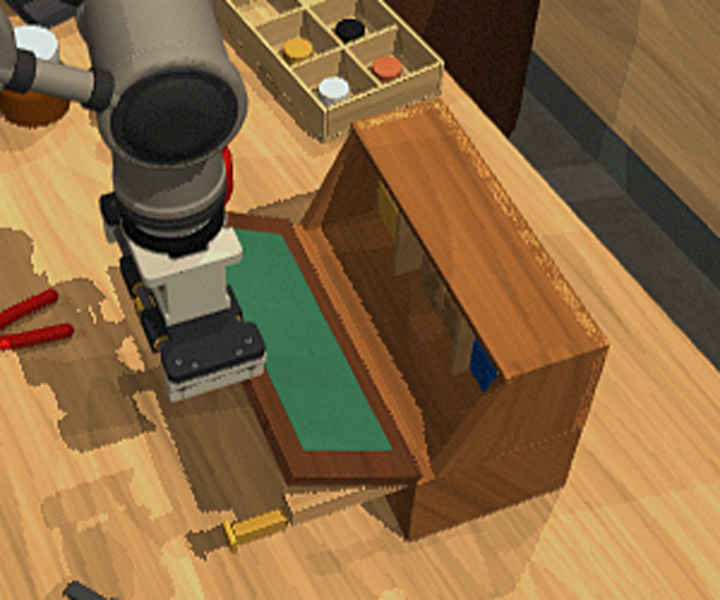

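Call:
move_arm([
  [0.037, 0, -0.017, 0],
  [0.075, 0, -0.031, 0],
  [0.114, 0, -0.041, 0],
  [0.14, 0, -0.045, 0],
  [0.153, 0, -0.047, 0],
])

```text
time: 14.58
tool_pos: [0.4483, -0.0344, 0.0964]
tool_rot: [3.037, 1.564, 2.924]
contact_force: [-7.7, 2.7, 2.3]
opening: 0.0239
```

Call:
move_arm([
  [0.015, 0, -0.001, 0],
  [0.03, 0, -0.002, 0],
  [0.034, 0, -0.002, 0],
])

```text
time: 14.95
tool_pos: [0.4472, -0.0342, 0.0828]
tool_rot: [3.041, 1.563, 2.927]
contact_force: [-8.5, 2.4, 0.1]
opening: 0.0236
```

```bash
python3 st.py
```

```text
force [-8.5  2.4  0.1] 0.023645106953530372 r 0.1646 ang 1.996 chest y 0.0008
```

Call:
move_arm([
  [0, 0, 0, 0],
  [0, 0, 0, 0],
  [0, 0, 0, 0],
  [0, 0, 0, 0],
], gripper=0.3)

```text
time: 15.45
tool_pos: [0.451, -0.0351, 0.0841]
tool_rot: [-0.107, 1.57, -0.221]
contact_force: [-0.3, 0.9, 0.2]
opening: 0.0595
```

Call:
move_arm([
  [-0.05, 0, 0, 0],
  [-0.15, 0, 0, 0],
  [-0.3, 0, 0, 0],
  [-0.45, 0, -0.1, 0],
  [-0.55, 0, -0.2, 0],
])

```text
time: 16.08
tool_pos: [0.373, -0.0262, 0.3033]
tool_rot: [-0.157, 1.569, -0.27]
contact_force: [0.4, 0.0, -0.5]
opening: 0.0644
```

Call:
move_arm([
  [0, 0.15, 0, 0],
  [0, 0.3, 0, 0],
  [0, 0.45, 0, 0],
  [0, 0.5, 0, 0],
  [0, 0.5, 0, 0],
])

```text
time: 16.7
tool_pos: [0.396, 0.1735, 0.3012]
tool_rot: [-2.727, 1.571, -2.837]
contact_force: [-0.2, -0.5, -0.1]
opening: 0.0641
```

```bash
python3 -c "
from cell import robot
import cv2
print(robot.observe()['contact_force'],robot.observe()['time'])
for n in('scene','top'):
    cv2.imwrite(f'pics/{n}6.png',robot.read_camera(n)[:,:,::-1])
a=cv2.imread('pics/scene6.png')[130:380,200:500]
b=cv2.imread('pics/top6.png')[170:370,220:460]
cv2.imwrite('pics/s6c.png',cv2.resize(a,(720,600),interpolation=2))
cv2.imwrite('pics/t6c.png',cv2.resize(b,(720,600),interpolation=2))"
```

```text
[-0.16308426 -0.54586578 -0.06190859] 16.7
```

View pics/s6c.png

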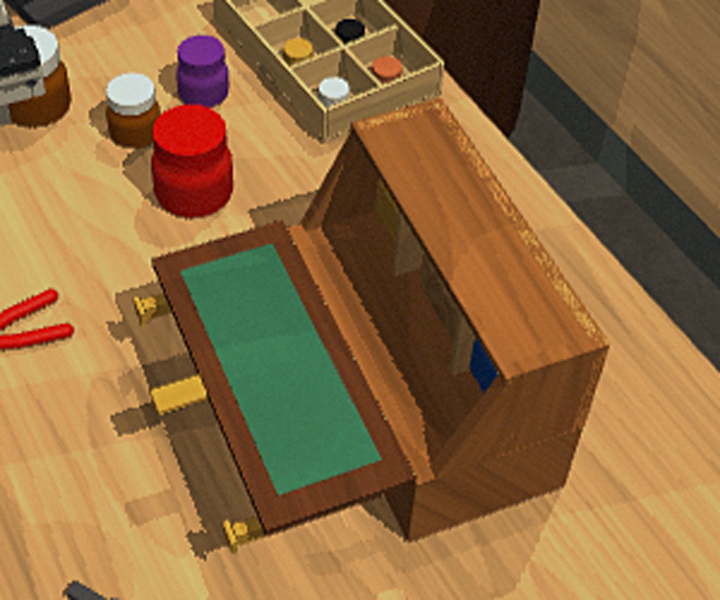

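View pics/t6c.png

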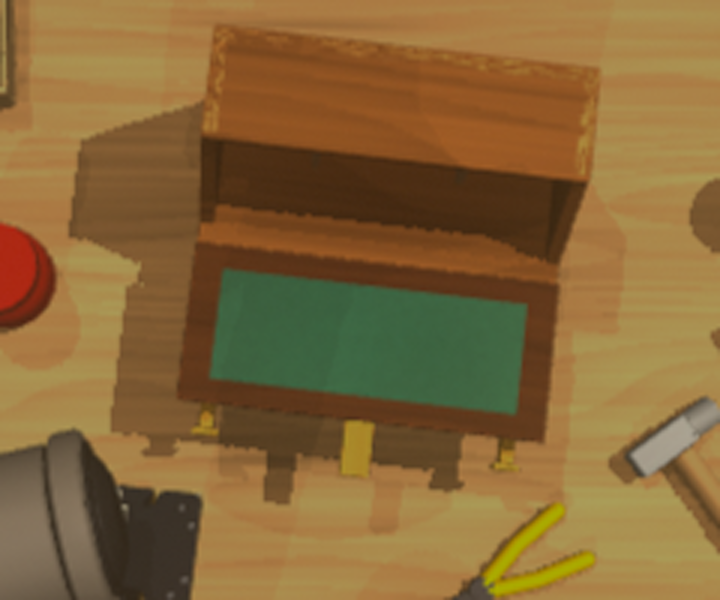

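Run:
```python
from g import *
for n,(ox,oy,k) in {"scene":(200,130,2.4),"top":(220,170,3)}.items():
    f=lambda c:((proj(n,world(q,np.array(c)))-[ox,oy])*k).round(0)
    print(n)
    for s in(.085,.1): print(s,"Lhead",f([-s-.052,.125,.071]),"Rhead",f([-s-.052,-.125,.071]))
    for a in(1.89,2.007,2.12):
        q[5]=a; print(a,"tabend",f(tab(q,.175)),"edge corners",f(tab(q,.13,.15)),f(tab(q,.13,-.15)))
```

```text
scene
0.085 Lhead [156. 305.] Rhead [247. 530.]
0.1 Lhead [140. 310.] Rhead [230. 536.]
1.89 tabend [154. 390.] edge corners [152. 253.] [267. 526.]
2.007 tabend [154. 404.] edge corners [152. 264.] [266. 536.]
2.12 tabend [157. 417.] edge corners [155. 274.] [267. 544.]
top
0.085 Lhead [207. 412.] Rhead [506. 447.]
0.1 Lhead [205. 430.] Rhead [504. 465.]
1.89 tabend [354. 473.] edge corners [175. 396.] [545. 440.]
2.007 tabend [353. 475.] edge corners [176. 398.] [542. 441.]
2.12 tabend [352. 474.] edge corners [178. 398.] [539. 441.]
```

```bash
python3 -c "
from cell import robot
print(robot.hand_in())"
```

```text
the job is handed in; nothing more can be done
None
```

I pulled both supports out until they met their stops, about 83 and 86 mm of travel. Then I took the flap by its tab, lowered it slowly along its arc at about 0.8 rad/s, let go, and moved the gripper clear. I handed in just after 16.7 s of the 58 s allowed; the hand-in gave no verdict.

- **Supports:** in the last pictures both pull heads sit about where the model puts them fully out. The right head in the scene view is about halfway between its 85 mm and 100 mm positions, and the left head about two-thirds of the way. The top view and the 12–17 N felt at the stops agree with fully out.
- **Flap:** its edge corners and tab end match level to within a few crop pixels, and the last arm reading before release was 1.996 rad. I took one pair of pictures after release and did not measure its speed.
- **Jar:** the small amber jar is still standing, and nothing near it was touched.
- **Drawer:** it is hidden under the lowered flap, so I could not see it at the end. It still looked shut before lowering, and the gripper was never commanded near its knob.
- **Contact:** the force on the arm was about zero when I handed in.

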